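# Fit the second caster to a trolley beam

### The arm

A 6-joint arm with a two-finger parallel gripper is mounted at the origin on the work surface. World frame = base frame: x ahead of the robot, y to its left, z up, the work surface at z = 0. Lengths are in m, angles in rad, forces in N, time in s.
With the tool pointing down it reaches from about 0.35 to 0.975 m from the base axis. Payload 4.9 kg.
Tool frame: the origin (TCP) lies at the very end of the fingers, on their centre line; the grasp point (between the pads) lies 19 mm behind it (pinch_z is the distance from the TCP to the grasp point, in m); z points along the fingers, y is the line along which they close (so a half turn about z gives the same grasp; the last joint's range is limited). The gripper opens to 85 mm and grips with 20 to 120 N. Pads are 22 mm wide; open, the fingers measure 114 mm over their backs; the gripper's body (76 mm by 85 mm) begins 54 mm behind the grasp point. The pads swing forward as they close: fully open they stand 13 mm farther back than shut.
Start: joints at [-1.328, 0.053, 1.613, -0, 1.476, -0.119], TCP at [0.221, -0.585, 0.197] pointing down, gripper open.
Joint ranges: [-3.01, 3.01], [-1.01, 2.22], [0.06, 2.58], [-1.02, 4.17], [0.09, 2.62], [-3.14, 3.14]. Speed limits (rad/s): [2.57, 2.57, 3.14, 3.14, 3.14, 3.14].

### API

Orientations are given as a unit quaternion [w, x, y, z].
In Python, from plant import * gives the robot as it stands. The module is installed in compiled form; this text tells all that it offers.
- The arm moves only by the tool play_rows, never from a script. Its arguments are lists of equal length, an entry for each row: "linear": the shift along the world's x, y, z in m, a list of three; "turn": the turn about the world's z in degrees. A call has 1 to 8 rows; each row shifts and turns the commanded pose from where the row before left it; what a row does not reach is not made up. A row lasts 1/8 s, in which the tool goes at most 62.5 mm and 10.7 degrees, less where a joint would pass 70% of its speed; a pose out of reach is approached as far as the arm can. A call is refused whole if a number of a shift passes 0.0625 or a number of a turn 10.7, either way. A call with a gripper value outside its range is refused whole. "hand" is the finger opening in m, from 0 to 0.0854, set as the call begins (left out, the last holds). The fingers move at their own pace and stop on an object; the grip force is fixed at half the most. Time passes only in rows, so rows that do not move let the fingers close. It gives the time, the measured TCP pose, the force, the opening and the grip force at its end, in the units of the state.
- state(): the state, without advancing time (a new reading comes with each control period).
- grab_frame(name): name is "side" or "top" or "wrist"; returns the picture (480x640x3 uint8, red, green, blue); there is no depth.
- camera_info(name): a dict with "camera_matrix" (3x3 intrinsics, pixels), "distortion" ([k1, k2, p1, p2, k3] as OpenCV has them; the pictures are not rectified), "origin" and "attitude" of the camera in the world; the wrist camera has in their place "mount" (4x4, takes a point from camera to tool coordinates, whose origin is the TCP and whose axes are the flange's). Camera axes: x right, y down, z forward; pixel columns grow to the right and rows downward; lengths in m; the calibration is good to about 2 mm. A picture is of the moment at which its call begins: read the wrist's pose just before it. camera_info takes no time and is no camera call.
- job_done(): hands the job in; it is judged then, once.
Trained networks look in the newest picture that a camera, given by its name, has taken for a name from the list of things; names that differ only in an ending like _2 or _b are one class to them, and where a whole thing is asked for, a point or a joint stands for the part that bears it (a point fixed in the world has none). Each returns a list of dicts, best first, with "p" (0 to 1); they miss things now and then, are a little off and sometimes report something else, mostly with a low value. They report only what shows in the picture. A call takes as long as a camera call. They do not tell look-alikes from the thing itself.
- trace(camera, thing): "region" (480x640 bool, what is visible of it) and "location" ([column, row] in pixels, amid what is visible of it).
The state is a dict: "time": time; "joint_pos": joint angles; "joint_vel": joint speeds; "joint_efforts": joint torques, N m; "tool_pos": TCP position; "tool_rot": TCP orientation; "contact_force": force on the tool from outside, world axes, zero at the start; "ft_torque": the same for the moment, N m; "gripper_width": opening from 0.0 (shut) to 1.0 (fully open); "grasp_force": force on a finger pad.
Only numpy, scipy, OpenCV 4.12 (cv2) and the standard library are available. Lean on these libraries where they do the work, as an engineer would, in place of code of your own. Each camera call takes 0.05 s, during which the arm holds its last target. There are 200 camera calls.

### The job

Fit the missing caster to the bare end of the trolley beam: first lower the blue riser plate over the four studs until it lies flush on the wood, let go of it, and then lower the caster, wheel up, over the same studs until its plate sits flush on the riser, like the finished one. Guide both parts all the way down instead of letting them drop, let go, and leave the other things on the bench where they are.

Things in the scene. Friction and masses are not known exactly. Their poses are not given: they have to be found in the camera images.
- beam: The trolley beam: dark timber 360 x 110 x 40 mm, lying underside up, screwed fast to the bench. Origin at the centre of its underside; x runs along it, y across, z up. Its +x end is painted red and already carries a finished caster with its riser (standing 159 mm above the bench, centred 100 mm from the origin towards +x); the other end has four bare studs.
- station (a point): Centre of the four bare studs, on the beam's top face (40 mm above the bench, 100 mm from the beam's origin towards its -x end); axes as the beam's. The upright brass studs stand at x = +-42 mm, y = +-20 mm from it, 9 mm in diameter and 30 mm tall, the top 6 mm tapering to 4 mm.
- riser: Loose blue plastic riser plate 112 x 66 x 14 mm, lying flat on the bench. Origin at the centre of its underside; x along its length, z up. Four through holes 12 mm in diameter at x = +-42 mm, y = +-20 mm. Either way round fits. About 0.12 kg; can be gripped across its 66 mm width.
- caster: Loose caster standing on the bench on its steel plate, wheel up; 105 mm tall, about 0.4 kg. Origin at the centre of the plate's underside; x along the plate, z up. The plate is 112 x 66 x 6 mm with four 12 mm through holes at x = +-42 mm, y = +-20 mm. Either way round fits.
- wheel (a point): Centre of the loose caster's wheel, 65 mm above the plate's underside; axes as the caster's. The wheel (black tyre, grey hub, locked: it does not turn) is 80 mm in diameter and 32 mm wide across y. The fork legs beside it are 49 mm wide overall and end 5 mm above this point; above them the wheel's flat sides are free to grip.
- wrench: Bystander: a steel wrench 190 mm long lying flat. Origin at its underside.
- screwdriver: Bystander: a screwdriver 200 mm long lying flat. Origin at its underside.
- mug: Bystander: a blue ceramic mug, 84 mm across and 90 mm tall. Origin at its underside.
- offcut: Bystander: a wood offcut 110 x 45 x 22 mm. Origin at its underside.
Mind the look-alikes: they are no part of the job. There is more than one size of the riser; the one meant has the size given above.

How it is judged:
By the outcome, as a careful person would: the job done as asked, in the order asked, and still so for the second after the job is handed in, with the robot touching nothing.
It also fails if it takes over 72 s, if anything falls off the work surface, if the arm or the gripper's body presses on something with over 40 N, if the wrist force passes 120 N, or if a joint passes its speed limit or range.

## Working session

There is one attempt and no reset: what is moved stays moved. The work goes in short steps, Python scripts to look and compute and a tool call to move; the robot and the scene stay as the last step left them, time stands still between calls to the robot, and variables do not carry over. Pictures are saved under pics/ and viewed, at most 10 in all, crops included, and the job is handed in when it is done.

Besides the shell and the picture viewer there is one more tool, called in YAML: its name, and indented under it one key for each argument. play_rows: Moves the arm, as the interface text tells. Its arguments: {"type":"object","properties":{"linear":{"type":"array","items":{"type":"array","items":{"type":"number"}}},"turn":{"type":"array","items":{"type":"number"}},"hand":{"type":"number"}},"required":["linear","turn"]}

```bash
mkdir -p pics; cat > h.py <<'E'
from plant import *
import numpy as np, cv2
from scipy.spatial.transform import Rotation as R
def rot(q): return R.from_quat([q[1],q[2],q[3],q[0]]).as_matrix()
def cam(name,st=None):
    c=camera_info(name);K=np.array(c['camera_matrix'],float);d=np.array(c['distortion'],float)
    if 'mount' in c:
        st=st or state();M=np.array(c['mount']);Rt=rot(st['tool_rot'])
        Rw=Rt@M[:3,:3];o=Rt@M[:3,3]+np.array(st['tool_pos'])
    else:
        a=np.array(c['attitude'],float);Rw=a if a.shape==(3,3) else rot(a);o=np.array(c['origin'],float)
    return K,d,Rw,o
def toplane(C,px,z):
    K,d,Rw,o=C
    u=cv2.undistortPoints(np.array(px,float).reshape(-1,1,2),K,d).reshape(-1,2)
    r=np.c_[u,np.ones(len(u))]@Rw.T
    return o+r*((z-o[2])/r[:,2])[:,None]
def project(C,P):
    K,d,Rw,o=C
    rv=cv2.Rodrigues(Rw.T)[0]
    return cv2.projectPoints(np.array(P,float).reshape(-1,3),rv,-Rw.T@o,K,d)[0].reshape(-1,2)
def save(n,im): cv2.imwrite('pics/'+n+'.png',cv2.cvtColor(im,cv2.COLOR_RGB2BGR))
E
python3 - <<'E'
from h import *
print(camera_info('top'),camera_info('side'),camera_info('wrist'))
s=state();print(s)
for n in('top','side'): 
    save(n,grab_frame(n))
for n in('top','side'):
    for t in('beam','riser','caster','wrench','mug','offcut','screwdriver'):
        for r in trace(n,t): print(n,t,round(r['p'],2),np.round(r['location']),r['region'].sum())
E
```

```text
{'camera_matrix': array([[581.03566619,   0.        , 316.65518852],
       [  0.        , 581.03566619, 244.33247134],
       [  0.        ,   0.        ,   1.        ]]), 'distortion': array([0.02610712, 0.        , 0.        , 0.        , 0.        ]), 'origin': array([0.28701539, 0.00352592, 1.53226294]), 'attitude': array([-0.04519627,  0.71084001, -0.69996555,  0.05207695])} {'camera_matrix': array([[508.89323798,   0.        , 325.72639456],
       [  0.        , 508.89323798, 242.33025859],
       [  0.        ,   0.        ,   1.        ]]), 'distortion': array([-0.01089971,  0.        ,  0.        ,  0.        ,  0.        ]), 'origin': array([0.07948154, 0.83943161, 0.89174659]), 'attitude': array([ 0.09398165, -0.19599339,  0.88987968, -0.40108377])} {'camera_matrix': array([[381.08752279,   0.        , 312.6494368 ],
       [  0.        , 381.08752279, 238.51725499],
       [  0.        ,   0.        ,   1.        ]]), 'distortion': array([-0.07095392,  0.        ,  0.        ,  0.        ,  0.        ]), 'mount': array([[-1.09352931e-03, -9.49774870e-01, -3.12932102e-01
[... 1050 characters left out ...]
440. 322.] 2049
top riser 0.69 [368. 238.] 541
top riser 0.66 [418. 238.] 1071
top caster 0.92 [190. 215.] 1046
top wrench 0.65 [491. 234.] 503
top mug 0.88 [130. 202.] 1254
top offcut 0.79 [384. 322.] 765
top offcut 0.29 [194. 211.] 1090
top offcut 0.25 [297. 192.] 5713
top screwdriver 0.92 [438. 173.] 429
side beam 0.8 [261. 248.] 6213
side riser 0.93 [355. 198.] 688
side riser 0.72 [337. 225.] 451
side riser 0.66 [262. 252.] 5907
side riser 0.55 [419. 201.] 420
side caster 0.78 [224. 335.] 2024
side wrench 0.65 [306. 173.] 257
side wrench 0.59 [368. 168.] 257
side mug 0.62 [168. 386.] 2632
side mug 0.21 [371. 169.] 341
side offcut 0.88 [407. 231.] 389
side screwdriver 0.67 [308. 173.] 218
```

```bash
sleep 1; ls pics
```

```text
side.png
top.png
```

View pics/top.png

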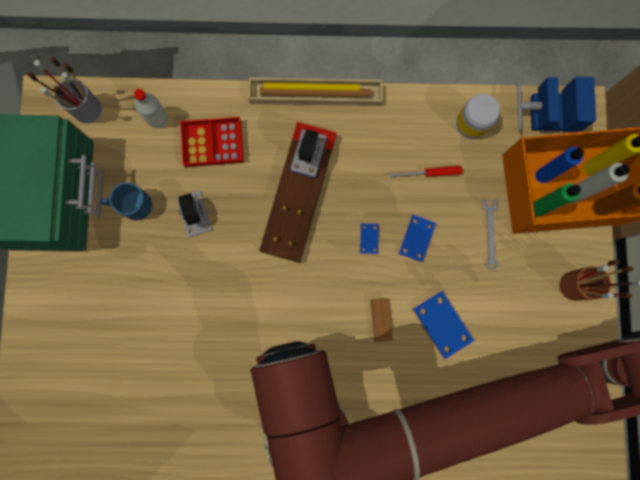

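View pics/side.png

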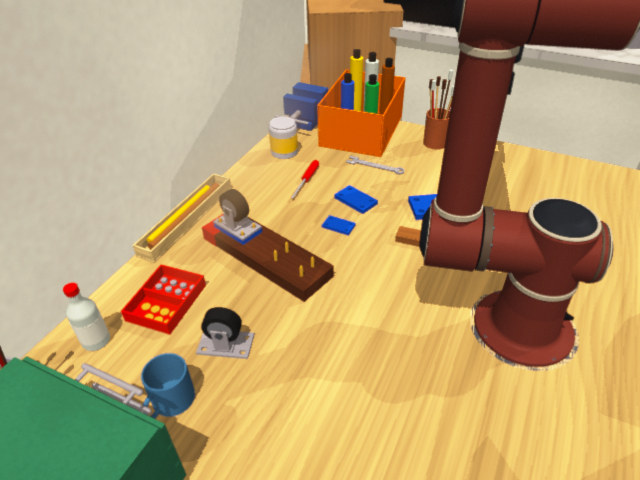

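Top view: the beam runs from (315,140) at the red end to (283,245) at the bare end. The caster is at (193,213). There are three blue plates: large (444,324), medium (418,238) and small (369,238). I'll measure them.

```bash
cat > m.py <<'E'
from h import *
im=grab_frame('top');C=cam('top')
hsv=cv2.cvtColor(im,cv2.COLOR_RGB2HSV)
m=cv2.inRange(hsv,(105,150,70),(130,255,255))
cs,_=cv2.findContours(m,cv2.RETR_EXTERNAL,cv2.CHAIN_APPROX_NONE)
for c in cs:
    x,y=c[:,0].mean(0)
    if cv2.contourArea(c)<150 or not(340<x<490 and 200<y<370):continue
    P=toplane(C,c[:,0],0.014)[:,:2]*1000
    r=cv2.minAreaRect(P.astype(np.float32))
    print('blue',np.round([x,y]),'mm',np.round(r[0],1),np.round(r[1],1),'ang',round(r[2],1))
t=trace('top','beam')[0]['region'].astype(np.uint8)
c=max(cv2.findContours(t,0,1)[0],key=cv2.contourArea)
r=cv2.minAreaRect((toplane(C,c[:,0],0.04)[:,:2]*1000).astype(np.float32));print('beam',r)
cr=im[190:370,340:490];a=cv2.resize(cr,None,fx=3.2,fy=3.2,interpolation=cv2.INTER_CUBIC)
b=cv2.resize(im[170:270,170:320],None,fx=2,fy=2,interpolation=cv2.INTER_CUBIC)
o=np.zeros((580,790,3),np.uint8);o[:a.shape[0],:a.shape[1]]=a;o[:200,485:785]=b
save('crop1',o)
E
python3 m.py
```

```text
blue [443. 324.] mm [ 293.6 -339.6] [146.5  87.7] ang 32.5
blue [369. 239.] mm [ 516.6 -147.9] [74.9 42.4] ang 0.0
blue [417. 238.] mm [ 519.1 -275. ] [ 61.6 107.2] ang 70.6
beam ((634.208984375, 41.684471130371094), (113.52497863769531, 364.7242736816406), 75.1865005493164)
```

View pics/crop1.png

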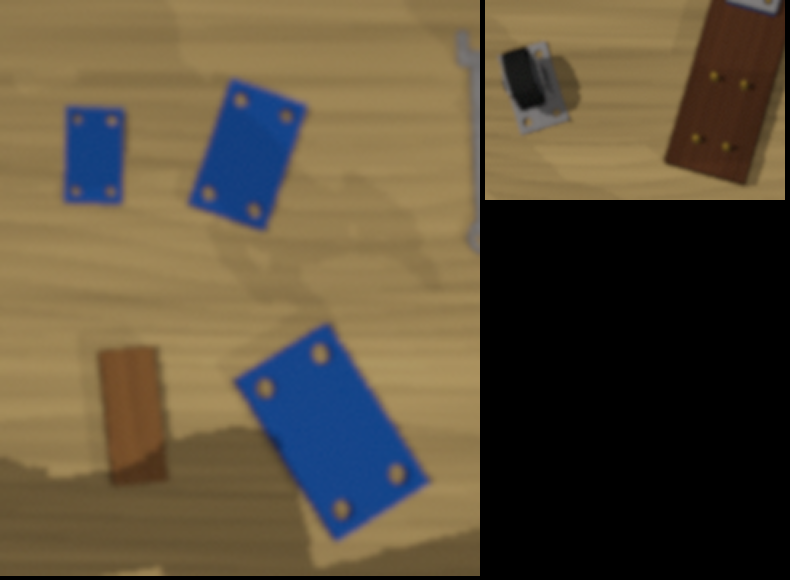

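Of the three plates, small (369,238) measures about 75x42, medium (418,238) about 108x62, and large (444,324) about 147x88. The medium one fits 112x66, and the crop shows it with four holes. It sits at about (0.519,-0.275), yaw -19.4°. I'll move above it for a close look with the wrist camera.

play_rows:
  linear:
    - [0.037, 0.039, 0]
    - [0.037, 0.039, 0]
    - [0.037, 0.039, 0]
    - [0.037, 0.039, 0]
    - [0.037, 0.039, 0]
    - [0.037, 0.038, 0]
    - [0.038, 0.038, 0]
    - [0.038, 0.038, 0]
  turn: [-5, -5, -5, -5, -5, -5, -5, -5]
  hand: 0.0854

```text
time: 1.9
tool_pos: [0.5204, -0.2742, 0.1974]
tool_rot: [0.0, 0.986, -0.169, 0.0]
contact_force: [0.2, -0.9, -0.5]
gripper_width: 1.003
grasp_force: 0.0
```

```bash
cat > w.py <<'E'
import sys
from h import *
s=state();im=grab_frame('wrist');C=cam('wrist',s);save(sys.argv[1],im)
x=R.from_matrix(rot(s['tool_rot'])).as_matrix()[:,0]
print('tcp',np.round(s['tool_pos'],4),'yaw',np.degrees(np.arctan2(x[1],x[0])),'t',s['time'])
hsv=cv2.cvtColor(im,cv2.COLOR_RGB2HSV)
m=cv2.inRange(hsv,(105,150,50),(130,255,255))
for c in cv2.findContours(m,0,1)[0]:
    if cv2.contourArea(c)<3000: continue
    P=toplane(C,c[:,0],0.014)[:,:2]*1000
    print('blue',np.round(c[:,0].mean(0)),cv2.minAreaRect(P.astype(np.float32)))
E
python3 w.py w1
```

```text
tcp [ 0.5204 -0.2742  0.1974] yaw -19.432826884036434 t 1.9
blue [407. 358.] ((305.59033203125, -332.18902587890625), (130.10574340820312, 91.41399383544922), 32.10801696777344)
blue [199. 241.] ((517.7631225585938, -151.799072265625), (47.821815490722656, 78.87934112548828), 88.89545440673828)
blue [315. 197.] ((519.2994995117188, -276.53411865234375), (64.3692855834961, 110.4669418334961), 70.7466049194336)
```

View pics/w1.png

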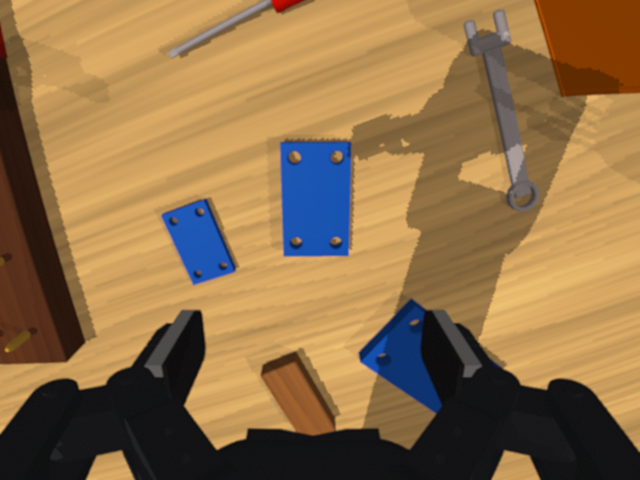

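The plate is at (519.3,-276.5) mm, yaw -19.3°, measuring 110x64, so it is the right riser. It shows at (315,197) in the wrist image. I'll descend on it.

play_rows:
  linear:
    - [-0.001, -0.002, -0.045]
    - [0, 0, -0.045]
    - [0, 0, -0.045]
    - [0, 0, -0.03]
    - [0, 0, -0.02]
    - [0, 0, -0.01]
    - [0, 0, -0.006]
    - [0, 0, 0]
  turn: [0.2, 0, 0, 0, 0, 0, 0, 0]

```text
time: 2.95
tool_pos: [0.5187, -0.2779, -0.0032]
tool_rot: [0.0, 0.986, -0.166, 0.0]
contact_force: [-0.3, 0.0, -1.1]
gripper_width: 1.002
grasp_force: 0.0
```

play_rows:
  linear:
    - [0, 0, 0]
    - [0, 0, 0]
    - [0, 0, 0]
    - [0, 0, 0]
    - [0, 0, 0]
    - [0, 0, 0]
  turn: [0, 0, 0, 0, 0, 0]
  hand: 0.055

```text
time: 3.7
tool_pos: [0.5182, -0.2775, -0.0039]
tool_rot: [0.0, 0.986, -0.166, -0.0]
contact_force: [-0.9, 0.1, 1.4]
gripper_width: 0.642
grasp_force: 0.0
```

```bash
python3 w.py w2
```

```text
tcp [ 0.5182 -0.2775 -0.0039] yaw -19.067839800255232 t 3.7
blue [ 74. 336.] ((528.4729614257812, -156.06387329101562), (52.284446716308594, 61.185543060302734), 89.2564697265625)
blue [310. 278.] ((519.1754150390625, -276.21630859375), (66.58052062988281, 112.6329574584961), 70.77507781982422)
```

View pics/w2.png

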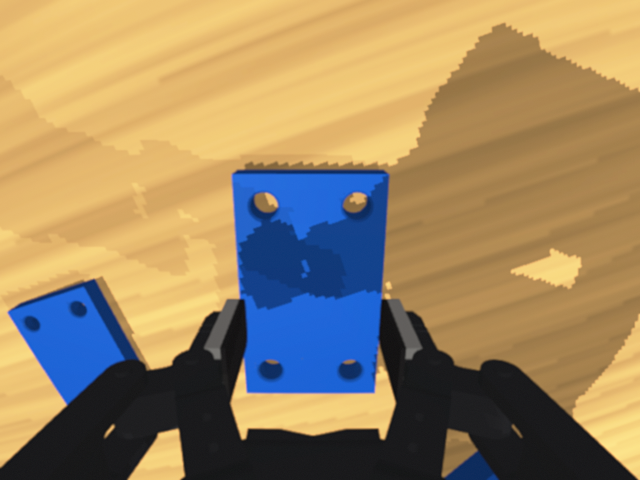

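The plate at (310,278) lies between the fingers, but there's no grip force yet. I'll close further.

play_rows:
  linear:
    - [0, 0, 0]
    - [0, 0, 0]
    - [0, 0, 0]
  turn: [0, 0, 0]
  hand: 0.048

```text
time: 4.12
tool_pos: [0.5182, -0.2775, -0.0039]
tool_rot: [-0.0, 0.986, -0.166, 0.0]
contact_force: [-0.4, 0.1, 0.2]
gripper_width: 0.563
grasp_force: 0.0
```

```bash
python3 w.py w3; python3 - <<'E'
from h import *
save('side2',grab_frame('side')[120:300,240:480])
im=cv2.imread('pics/side2.png');w=cv2.imread('pics/w3.png')[160:440,160:480]
a=cv2.resize(im,(480,360),interpolation=cv2.INTER_CUBIC);b=w
o=np.zeros((360,800,3),np.uint8);o[:,:480]=a;o[:280,480:]=b;cv2.imwrite('pics/c3.png',o)
E
```

```text
tcp [ 0.5182 -0.2775 -0.0039] yaw -19.06967183123068 t 4.125
blue [ 73. 338.] ((526.7606201171875, -156.0511016845703), (52.25337219238281, 64.40019226074219), 89.21014404296875)
blue [310. 278.] ((519.21484375, -276.23681640625), (66.62495422363281, 112.62494659423828), 70.76893615722656)
```

View pics/c3.png

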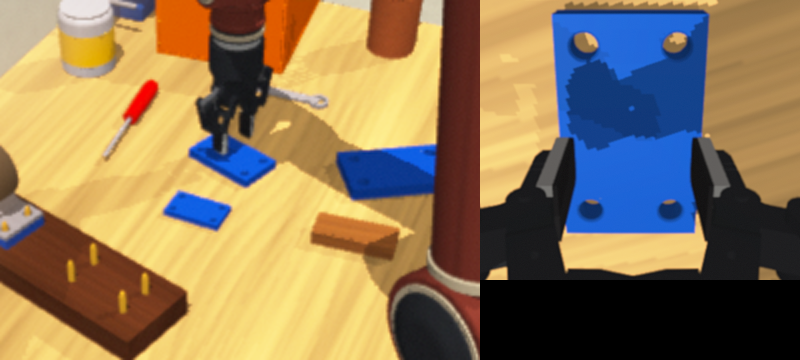

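In the crop the finger tips sit above the plate: the pads occlude the plate edges at (571,137) and (693,137). So at this opening the tips stand much farther back than the nominal TCP. I'll open, centre and go deeper in small steps while watching the force.

play_rows:
  linear:
    - [0.001, 0.0015, 0]
    - [0, 0, 0]
    - [0, 0, 0]
    - [0, 0, 0]
    - [0, 0, -0.004]
    - [0, 0, -0.004]
    - [0, 0, 0]
  turn: [-0.2, 0, 0, 0, 0, 0, 0]
  hand: 0.0854

```text
time: 5.1
tool_pos: [0.5187, -0.2757, -0.0127]
tool_rot: [-0.0, 0.986, -0.167, -0.001]
contact_force: [0.5, 0.3, -0.2]
gripper_width: 1.001
grasp_force: 0.0
```

```bash
python3 w.py w4; python3 - <<'E'
from h import *
a=cv2.imread('pics/w4.png')[100:440,100:520]
s=grab_frame('side')[140:240,290:420];b=cv2.cvtColor(cv2.resize(s,(370,285),interpolation=cv2.INTER_CUBIC),4)
o=np.zeros((340,790,3),np.uint8);o[:,:420]=a;o[:285,420:]=b;cv2.imwrite('pics/c4.png',o)
E
```

```text
tcp [ 0.5187 -0.2757 -0.0127] yaw -19.272737963746625 t 5.1
blue [ 67. 342.] ((534.2574462890625, -156.52569580078125), (52.644107818603516, 49.89830780029297), 89.40133666992188)
blue [314. 284.] ((519.56396484375, -276.07904052734375), (65.33692932128906, 112.61258697509766), 70.69060516357422)
```

View pics/c4.png

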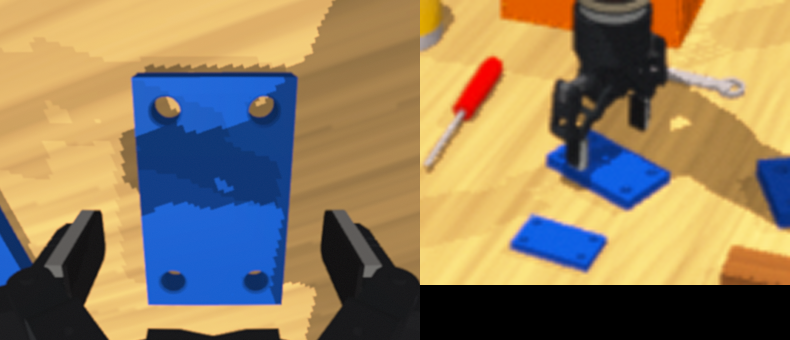

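Tips still clear both sides of the plate, at (203,312) and (423,312) in the full frame. From the geometry they are about 45 mm behind the reported TCP. I'll descend further.

play_rows:
  linear:
    - [0, -0.0004, -0.006]
    - [0, 0, -0.006]
    - [0, 0, -0.006]
    - [0, 0, -0.003]
    - [0, 0, 0]
  turn: [0, 0, 0, 0, 0]

```text
time: 5.82
tool_pos: [0.5189, -0.2763, -0.0333]
tool_rot: [-0.0, 0.986, -0.167, -0.0]
contact_force: [-0.5, -0.4, 0.8]
gripper_width: 1.0
grasp_force: 0.0
```

play_rows:
  linear:
    - [0, 0, -0.003]
    - [0, 0, 0]
    - [0, 0, 0]
  turn: [0, 0, 0]

```text
time: 6.2
tool_pos: [0.5193, -0.2765, -0.0358]
tool_rot: [0.0, 0.986, -0.167, 0.0]
contact_force: [0.5, -0.6, 0.2]
gripper_width: 0.997
grasp_force: 0.0
```

```bash
python3 w.py w5; python3 - <<'E'
from h import *
a=cv2.imread('pics/w5.png')[150:440,100:520]
s=grab_frame('side')[140:240,290:420];b=cv2.cvtColor(cv2.resize(s,(370,285),interpolation=cv2.INTER_CUBIC),4)
o=np.zeros((290,790,3),np.uint8);o[:,:420]=a;o[:285,420:]=b;cv2.imwrite('pics/c5.png',o)
E
```

```text
tcp [ 0.5193 -0.2765 -0.0358] yaw -19.272150661606677 t 6.2
blue [ 41. 364.] ((540.5656127929688, -157.81727600097656), (38.71916198730469, 57.047752380371094), 4.77843713760376)
blue [313. 308.] ((520.2213745117188, -276.3127746582031), (65.39130401611328, 112.2500991821289), 70.8004150390625)
```

View pics/c5.png

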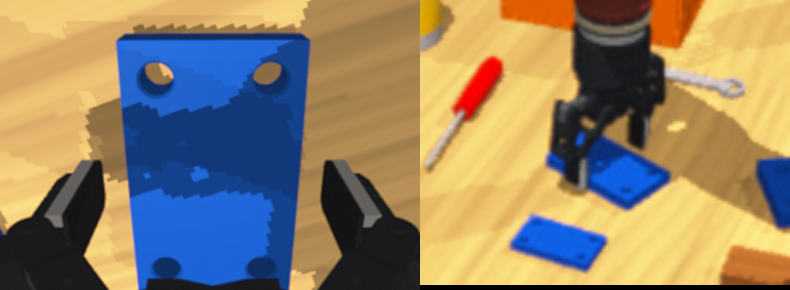

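Near finger tip is now beside the plate, close to the bench. Closing.

play_rows:
  linear:
    - [0, 0, 0]
    - [0, 0, 0]
    - [0, 0, 0]
    - [0, 0, 0]
    - [0, 0, 0]
  turn: [0, 0, 0, 0, 0]
  hand: 0.05

```text
time: 6.92
tool_pos: [0.5198, -0.2769, -0.0352]
tool_rot: [0.0, 0.986, -0.167, 0.001]
contact_force: [-1.1, 0.2, 3.9]
gripper_width: 0.75
grasp_force: 67.5
```

Gripped. Lift and carry to a viewing spot behind the station.

play_rows:
  linear:
    - [0, 0, 0.01]
    - [0, 0, 0.03]
    - [0, 0.01, 0.04]
    - [-0.01, 0.03, 0.04]
    - [-0.02, 0.045, 0.01]
    - [-0.02, 0.045, 0]
    - [-0.02, 0.045, 0]
    - [-0.02, 0.045, 0]
  turn: [0, 0, 0, 0, 1, 1, 1, 1]

```text
time: 7.92
tool_pos: [0.4276, -0.0548, 0.0934]
tool_rot: [-0.0, 0.991, -0.133, -0.001]
contact_force: [0.3, 0.9, 0.2]
gripper_width: 0.749
grasp_force: 66.8
```

play_rows:
  linear:
    - [-0.01, 0.045, 0]
    - [-0.01, 0.045, 0]
    - [-0.008, 0.035, 0]
    - [0, 0.025, 0]
    - [0, 0.01, 0]
    - [0, 0, 0]
    - [0, 0, 0]
  turn: [0.5, 0, 0, 0, 0, 0, 0]

```text
time: 8.8
tool_pos: [0.4012, 0.1029, 0.0939]
tool_rot: [0.0, 0.992, -0.129, -0.0]
contact_force: [-1.0, -0.2, -1.1]
gripper_width: 0.758
grasp_force: 66.8
```

```bash
cat > st.py <<'E'
import sys
from h import *
s=state();im=grab_frame('wrist');C=cam('wrist',s)
x=rot(s['tool_rot'])[:,0]
print('tcp',np.round(s['tool_pos'],4),'yaw',np.degrees(np.arctan2(x[1],x[0])),'t',s['time'],s['gripper_width'],s['grasp_force'])
# predicted studs
b=np.radians(-14.8);B=np.array([[np.cos(b),-np.sin(b)],[np.sin(b),np.cos(b)]])
q=np.array([[42,20],[42,-20],[-42,20],[-42,-20]])/1e3
c=np.array([.5375,.0672])
for z in(.04,.07): print(z,np.round(project(C,np.c_[c+q@B.T,np.full(4,z)])).tolist())
save(sys.argv[1],im)
E
python3 st.py s1
```

```text
tcp [0.4012 0.1029 0.0939] yaw -14.82119614162769 t 8.8 0.7575391831684712 66.80765748023987
0.04 [[274.0, -88.0], [351.0, -88.0], [277.0, 79.0], [348.0, 79.0]]
0.07 [[268.0, -120.0], [357.0, -120.0], [272.0, 73.0], [353.0, 73.0]]
```

View pics/s1.png

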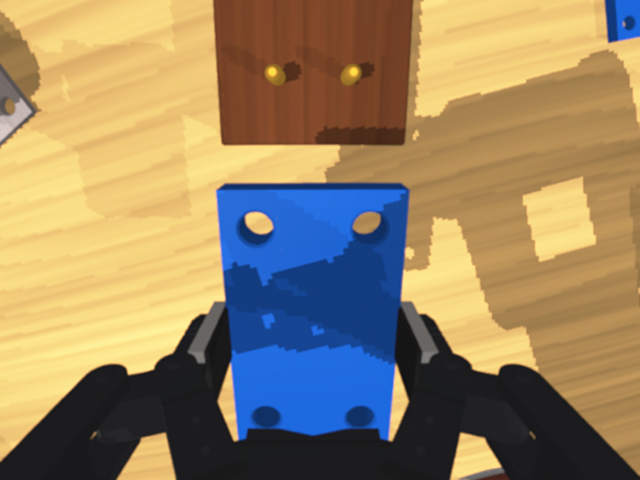

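Holding the riser: front holes show at (258,225) and (368,225), and the rear studs of the station at (275,72) and (352,72), within a few pixels of the prediction. Next I'll measure the studs in the top, side and wrist pictures.

```bash
cat > fit.py <<'E'
from h import *
from scipy.optimize import least_squares
s=state();C=cam('wrist',s);rgb=lambda n:cv2.cvtColor(cv2.imread(f'pics/{n}.png'),cv2.COLOR_BGR2RGB)
q=np.array([[42,20],[42,-20],[-42,20],[-42,-20]])/1e3
def studs(p,z):
    c,s_=np.cos(p[2]),np.sin(p[2]);return np.c_[p[:2]+q@np.array([[c,s_],[-s_,c]]),np.full(4,z)]
p0=[.5375,.0672,np.radians(-14.8)]
obs=[]
for n,name,rad in(('top','top',9),('side','side',14),('s1','wrist',22)):
    Cn=C if name=='wrist' else cam(name)
    im=rgb(n);h=cv2.cvtColor(im,cv2.COLOR_RGB2HSV)
    m=cv2.inRange(h,(16,120,110),(32,255,255)) 
    top,bot=project(Cn,studs(p0,.07)),project(Cn,studs(p0,.04))
    for i in range(4):
        mid=(top[i]+bot[i])/2
        if not(0<=mid[0]<640 and 0<=mid[1]<480):continue
        mk=np.zeros(m.shape,np.uint8);cv2.circle(mk,tuple(int(v) for v in mid),rad,255,-1)
        k=m&mk;nn,l,stt,cen=cv2.connectedComponentsWithStats(k)
        if nn<2:print(n,i,'none');continue
        j=1+stt[1:,4].argmax();print(n,i,stt[j].tolist(),np.round(cen[j],1),'pred',np.round(mid,1));obs.append((Cn,i,cen[j],name))
def res(p,sel=None):
    r=[]
    for Cn,i,c,name in obs:
        if sel and name not in sel:continue
        z=np.linspace(.042,.069,6)
        r.append((np.mean([project(Cn,studs(p,zz)[i:i+1])[0] for zz in z],0)-c)/Cn[0][0,0]*(1.5 if name=='top' else 1 if name=='side' else .25)*1000)
    return np.concatenate(r)
for sel in(['top'],['side'],['top','side'],None):
    f=least_squares(res,p0,x_scale=[.01,.01,.05],args=(sel,),loss='soft_l1');print(sel,np.round(f.x[:2]*1000,1),np.degrees(f.x[2]).round(2),np.round(f.fun,1))
# beam edges & held plate in wrist
h=cv2.cvtColor(rgb('s1'),cv2.COLOR_RGB2HSV)
m=cv2.inRange(h,(105,150,50),(130,255,255));c=max(cv2.findContours(m,0,1)[0],key=cv2.contourArea)
zt=s['tool_pos'][2]+.0352+.014
r=cv2.minAreaRect((toplane(C,c[:,0],zt)[:,:2]*1000).astype(np.float32));print('plate',r,s['tool_pos'])
E
python3 fit.py
```

```text
top 0 [283, 207, 2, 1, 2] [283.5 207. ] pred [284.2 208.8]
top 1 [299, 211, 1, 1, 1] [299. 211.] pred [299.1 212.9]
top 2 [274, 238, 2, 1, 2] [274.5 238. ] pred [275.2 239.7]
top 3 none
side 0 [273, 250, 5, 11, 41] [275.3 255.3] pred [274.6 255.1]
side 1 [279, 232, 20, 14, 116] [289.9 237.4] pred [286.  246.6]
side 2 [299, 265, 4, 12, 41] [300.7 270.5] pred [300.4 270.6]
side 3 [305, 247, 20, 13, 110] [315.9 252.2] pred [311.6 261.5]
s1 2 [264, 64, 22, 22, 342] [274.7  74.2] pred [274.5  76.3]
s1 3 [340, 64, 22, 22, 344] [350.4  74.2] pred [350.4  76.2]
['top'] [542.2  68.7] -14.79 [ 0.5 -0.  -1.1  0.3  0.3 -0.3]
['side'] [534.9  61.1] -18.65 [ 3.9 -4.6 -1.3 14.9  1.3 -2.  -5.1 17.1]
['top', 'side'] [540.2  66.7] -13.25 [  1.2   2.2  -0.1   1.5   3.3   2.6  -3.3  -0.7 -10.4  17.4  -1.4  -1.4
 -10.   16.4]
None [538.7  67.2] -14.29 [ 1.5  3.4  0.   3.4  2.1  3.4 -2.3 -0.6 -9.  17.7 -1.2 -0.5 -9.3 17.4
 -0.1  0.1  0.1 -0.5]
plate ((401.982666015625, 103.29769897460938), (66.05302429199219, 112.7284927368164), 74.9886474609375) [0.401244   0.10279756 0.09398035]
```

play_rows:
  linear:
    - [-0.01, 0.003, 0.04]
    - [-0.01, 0.003, 0.04]
    - [0, 0, 0.03]
    - [0, 0, 0]
    - [0, 0, 0]
  turn: [0, 0, 0, 0, 0]

```text
time: 9.48
tool_pos: [0.3807, 0.1091, 0.2025]
tool_rot: [0.0, 0.992, -0.129, -0.001]
contact_force: [-0.3, 0.9, -1.2]
gripper_width: 0.747
grasp_force: 67.1
```

```bash
python3 st.py s2; cat > fit2.py <<'E'
import sys
from h import *
from scipy.optimize import least_squares
n=sys.argv[1];H=float(sys.argv[2])   # lower visible z of studs
s=state();C=cam('wrist',s)
im=cv2.imread(f'pics/{n}.png');h=cv2.cvtColor(im,cv2.COLOR_BGR2HSV)
q=np.array([[42,20],[42,-20],[-42,20],[-42,-20]])/1e3
def studs(p,z):
    c,s_=np.cos(p[2]),np.sin(p[2]);return np.c_[p[:2]+q@np.array([[c,s_],[-s_,c]]),np.full(4,z)]
def mid(p): return np.mean([project(C,studs(p,z)) for z in np.linspace(H,.069,6)],0)
p0=np.array([.5385,.067,np.radians(-14.8)]);M=mid(p0);m=cv2.inRange(h,(16,120,110),(32,255,255));idx=[];cen=[]
for i in range(4):
    if not(0<=M[i][0]<640 and 0<=M[i][1]<480):continue
    mk=np.zeros(m.shape,np.uint8);cv2.circle(mk,tuple(int(v) for v in M[i]),15,255,-1)
    nn,l,st,ce=cv2.connectedComponentsWithStats(m&mk)
    if nn<2:continue
    j=1+st[1:,4].argmax();print(i,st[j].tolist(),ce[j].round(1),M[i].round(1));idx.append(i);cen.append(ce[j])
f=least_squares(lambda p:(mid(p)[idx]-cen).ravel(),p0,x_scale=[.01,.01,.05]);print('station',np.round(f.x[:2]*1000,1),np.degrees(f.x[2]).round(2),f.fun.round(1))
if len(sys.argv)>3:
    m=cv2.inRange(h,(105,150,50),(130,255,255));c=max(cv2.findContours(m,0,1)[0],key=cv2.contourArea)
    r=cv2.minAreaRect((toplane(C,c[:,0],s['tool_pos'][2]+.0492)[:,:2]*1000).astype(np.float32));print('plate',r,s['tool_pos'])
E
python3 fit2.py s2 0.042 p
```

```text
tcp [0.3807 0.1091 0.2025] yaw -14.82409784327875 t 9.475 0.7473452307636524 67.06223487854004
0.04 [[287.0, -51.0], [339.0, -51.0], [289.0, 63.0], [337.0, 63.0]]
0.07 [[285.0, -67.0], [342.0, -67.0], [287.0, 58.0], [340.0, 58.0]]
2 [282, 52, 13, 16, 160] [288.   59.1] [287.5  58. ]
3 [333, 51, 13, 17, 163] [338.8  59. ] [338.6  57.9]
station [537.7  67. ] -14.76 [-0.1  0.   0.1  0. ]
plate ((380.7001037597656, 109.60572814941406), (66.32444763183594, 113.59117889404297), 75.25205993652344) [0.38034779 0.10915983 0.20194803]
```

play_rows:
  linear:
    - [0.03, -0.0085, -0.02]
    - [0.04, -0.0105, -0.03]
    - [0.04, -0.0105, -0.03]
    - [0.03, -0.008, -0.03]
    - [0.017, -0.0052, -0.02]
    - [0, 0, -0.015]
    - [0, 0, -0.008]
    - [0, 0, 0]
  turn: [0, 0, 0, 0, 0, 0, 0, 0]

```text
time: 10.52
tool_pos: [0.537, 0.0671, 0.0503]
tool_rot: [0.0, 0.992, -0.128, -0.001]
contact_force: [-0.4, 0.1, -0.8]
gripper_width: 0.751
grasp_force: 67.0
```

```bash
python3 st.py s3;python3 - <<'E'
import cv2
im=cv2.imread('pics/s3.png')[160:470,180:450];cv2.imwrite('pics/s3c.png',cv2.resize(im,None,fx=1.9,fy=1.9,interpolation=cv2.INTER_CUBIC))
from h import *
s=state();C=cam('wrist',s)
h=cv2.cvtColor(cv2.imread('pics/s3.png'),cv2.COLOR_BGR2HSV)
m=cv2.inRange(h,(105,150,50),(130,255,255));c=max(cv2.findContours(m,0,1)[0],key=cv2.contourArea)
r=cv2.minAreaRect((toplane(C,c[:,0],s['tool_pos'][2]+.0492)[:,:2]*1000).astype(np.float32));print('plate',r,s['tool_pos'])
# brass px within the plate, and hole rims
br=cv2.inRange(h,(16,120,110),(32,255,255))
fill=cv2.drawContours(np.zeros_like(m),[c],-1,255,-1)
for name,k in(('nonblue',fill&~m),('brass',fill&br)):
    n,l,st,ce=cv2.connectedComponentsWithStats(k)
    for j in range(1,n):
        if st[j,4]>15: print(name,st[j].tolist(),ce[j].round(1))
p=[.5382,.067,np.radians(-14.8)]
E
```

```text
tcp [0.537  0.0671 0.0503] yaw -14.751046445454854 t 10.525 0.7513024625385659 67.0035445690155
0.04 [[273.0, 192.0], [353.0, 192.0], [278.0, 338.0], [348.0, 338.0]]
0.07 [[266.0, 206.0], [361.0, 206.0], [273.0, 371.0], [354.0, 371.0]]
plate ((538.5946044921875, 67.55247497558594), (66.05487823486328, 113.02587890625), 75.18412017822266) [0.5377601  0.06711273 0.05128506]
nonblue [244, 212, 29, 23, 496] [257.9 222.8]
nonblue [353, 212, 28, 22, 482] [366.6 222.5]
```

play_rows:
  linear:
    - [0, -0.0004, -0.006]
    - [0, 0, -0.006]
    - [0, 0, -0.005]
    - [0, 0, -0.004]
    - [0, 0, -0.003]
    - [0, 0, 0]
  turn: [0, 0, 0, 0, 0, 0]

```text
time: 11.32
tool_pos: [0.538, 0.0665, 0.0268]
tool_rot: [0.0, 0.992, -0.129, -0.0]
contact_force: [0.3, -0.4, -1.2]
gripper_width: 0.746
grasp_force: 67.0
```

play_rows:
  linear:
    - [0, 0, -0.003]
    - [0, 0, -0.003]
    - [0, 0, 0]
    - [0, 0, 0]
  turn: [0, 0, 0, 0]

```text
time: 11.82
tool_pos: [0.5382, 0.0664, 0.0211]
tool_rot: [0.0, 0.992, -0.129, 0.0]
contact_force: [0.7, -0.6, -1.2]
gripper_width: 0.75
grasp_force: 67.0
```

play_rows:
  linear:
    - [0, 0, -0.004]
    - [0, 0, -0.004]
    - [0, 0, -0.003]
    - [0, 0, -0.002]
    - [0, 0, 0]
    - [0, 0, 0]
  turn: [0, 0, 0, 0, 0, 0]

```text
time: 12.58
tool_pos: [0.5383, 0.0665, 0.0082]
tool_rot: [-0.0, 0.992, -0.129, 0.0]
contact_force: [-0.1, 0.5, -1.4]
gripper_width: 0.747
grasp_force: 67.0
```

play_rows:
  linear:
    - [0, 0, -0.002]
    - [0, 0, 0]
    - [0, 0, 0]
  turn: [0, 0, 0]

```text
time: 12.95
tool_pos: [0.5382, 0.0665, 0.0061]
tool_rot: [-0.0, 0.992, -0.129, 0.0]
contact_force: [0.5, 0.8, -1.0]
gripper_width: 0.749
grasp_force: 67.0
```

play_rows:
  linear:
    - [0, 0, -0.001]
    - [0, 0, -0.001]
    - [0, 0, 0]
    - [0, 0, 0]
  turn: [0, 0, 0, 0]

```text
time: 13.45
tool_pos: [0.5383, 0.0665, 0.0048]
tool_rot: [0.0, 0.992, -0.129, -0.0]
contact_force: [-4.0, -0.0, 5.4]
gripper_width: 0.752
grasp_force: 67.7
```

play_rows:
  linear:
    - [0, 0, -0.001]
    - [0, 0, 0]
    - [0, 0, 0]
  turn: [0, 0, 0]

```text
time: 13.82
tool_pos: [0.5383, 0.0665, 0.0048]
tool_rot: [0.0, 0.992, -0.128, -0.0]
contact_force: [-7.2, 0.1, 11.6]
gripper_width: 0.751
grasp_force: 68.4
```

The riser is seated: z stopped and the force is rising. I'll release and lift.

play_rows:
  linear:
    - [0, 0, 0.001]
    - [0, 0, 0]
    - [0, 0, 0]
    - [0, 0, 0]
    - [0, 0, 0.01]
    - [0, 0, 0.03]
    - [0, 0, 0.05]
    - [0, 0, 0.06]
  turn: [0, 0, 0, 0, 0, 0, 0, 0]
  hand: 0.0854

```text
time: 14.82
tool_pos: [0.5373, 0.0665, 0.1551]
tool_rot: [0.0, 0.992, -0.129, -0.001]
contact_force: [0.1, 0.0, 0.6]
gripper_width: 0.999
grasp_force: 0.0
```

```bash
python3 - <<'E'
from h import *
C=cam('top');print(toplane(C,[[193,214]],.05),toplane(C,[[189,209]],.105),toplane(C,[[205,230]],.006))
im=grab_frame('wrist');s=state();C=cam('wrist',s)
h=cv2.cvtColor(im,cv2.COLOR_RGB2HSV);m=cv2.inRange(h,(105,150,50),(130,255,255))
for c in cv2.findContours(m,0,1)[0]:
    if cv2.contourArea(c)>2000: print(s['tool_pos'],c[:,0].mean(0),cv2.minAreaRect((toplane(C,c[:,0],.054)[:,:2]*1000).astype(np.float32)))
save('r1',im)
# red/grey: caster plate from saved top
t=cv2.imread('pics/top.png');hs=cv2.cvtColor(t,cv2.COLOR_BGR2HSV)[185:245,170:222]
g=(hs[:,:,1]<60)&(hs[:,:,2]>110);k=(hs[:,:,2]<55)
for n,a in(('grey',g),('black',k)):
    p=np.argwhere(a)[:,::-1]+[170,185];print(n,len(p),p.mean(0),p.min(0),p.max(0))
    P=toplane(cam('top'),p,.006 if n=='grey' else .1)[:,:2]*1000;print(cv2.minAreaRect(P.astype(np.float32)))
E
```

```text
[[0.56647973 0.31137401 0.05      ]] [[0.56859737 0.31041639 0.105     ]] [[0.53218982 0.28695465 0.006     ]]
[0.5430606  0.06653964 0.16625965] [312.22516556 216.59161148] ((543.1349487304688, 67.72984313964844), (68.74897003173828, 115.7112808227539), 75.22221374511719)
[0.5430606  0.06653964 0.16625965] [555.51245552 169.20640569] ((534.3819580078125, -126.68697357177734), (45.49308776855469, 71.85005950927734), 88.84107971191406)
grey 205 [195.33658537 222.23902439] [177 191] [211 236]
((576.198486328125, 319.015625), (111.99396514892578, 67.2812271118164), 18.709545135498047)
black 454 [189.75550661 209.3061674 ] [179 194] [202 224]
((570.6641845703125, 306.4527587890625), (77.80107116699219, 47.76763916015625), 20.27980613708496)
```

The riser is in place. Its rectangle is centred on the station within the noise, since the arm was still settling. Now to the caster, roughly (0.57,0.31) with yaw about 19-20°.

play_rows:
  linear:
    - [0, 0.02, 0.02]
    - [0, 0.04, 0.01]
    - [0, 0.04, 0]
    - [0, 0.045, 0]
    - [0, 0.045, 0]
    - [0, 0.035, 0]
    - [0, 0.01, 0]
    - [0, 0, 0]
  turn: [4, 5, 5, 5, 5, 5, 5, 0]

```text
time: 15.88
tool_pos: [0.537, 0.3028, 0.183]
tool_rot: [0.0, 0.986, 0.168, -0.001]
contact_force: [-0.6, 0.1, -0.5]
gripper_width: 1.001
grasp_force: 0.0
```

play_rows:
  linear:
    - [0, 0, 0]
    - [0, 0, 0]
  turn: [0, 0]

```text
time: 16.12
tool_pos: [0.5381, 0.301, 0.1839]
tool_rot: [0.0, 0.986, 0.166, -0.0]
contact_force: [0.4, 0.8, -0.2]
gripper_width: 0.997
grasp_force: 0.0
```

```bash
python3 - <<'E'
from h import *
s=state();im=grab_frame('wrist');C=cam('wrist',s);save('k1',im);print(s['tool_pos'])
for t in('caster','wheel','mug'):
    for r in trace('wrist',t): 
        y,x=np.where(r['region']);print(t,round(r['p'],2),np.round(r['location']),r['region'].sum(),x.min(),x.max(),y.min(),y.max())
E
```

```text
[0.53809412 0.300975   0.18393754]
caster 0.86 [307. 157.] 8526 272 346 94 218
wheel 0.85 [307. 156.] 8760 270 346 94 218
mug 0.87 [114.  70.] 15878 25 199 2 132
```

View pics/k1.png

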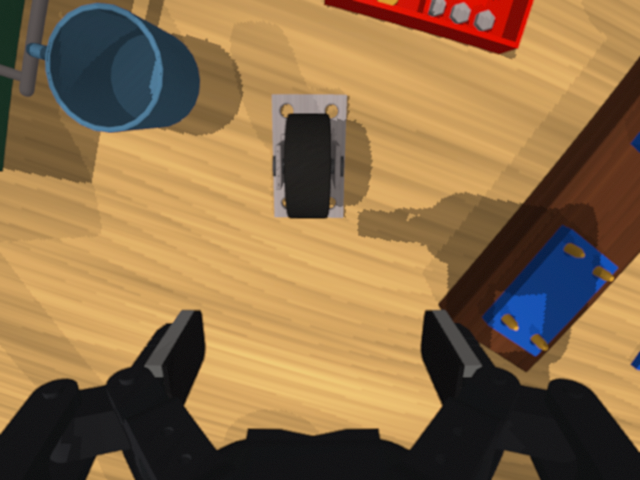

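The wrist view shows the caster's plate corners at about (272,95), (347,95), (345,217) and (274,217), with the wheel at 285-331 x 112-217. At the right, the riser lies flush with its four studs poking through.

```bash
cat > cf.py <<'E'
import sys
from h import *
from scipy.optimize import least_squares
s=state();im=grab_frame('wrist');C=cam('wrist',s)
h=cv2.cvtColor(im,cv2.COLOR_RGB2HSV).astype(int)
yy,xx=np.mgrid[:480,:640]
box=(xx>250)&(xx<370)&(yy>int(sys.argv[1]))&(yy<int(sys.argv[2]))
obs=((h[:,:,2]<50)|(h[:,:,1]<60))&box&((xx<350))
obs=cv2.morphologyEx(obs.astype(np.uint8),cv2.MORPH_CLOSE,np.ones((7,7)))
c=max(cv2.findContours(obs,0,1)[0],key=cv2.contourArea);O=cv2.drawContours(np.zeros_like(obs),[c],-1,1,-1)
print('obs box',cv2.boundingRect(c),O.sum())
a=np.linspace(0,2*np.pi,60)
def mask(p):
    cc,ss=np.cos(p[2]),np.sin(p[2]);Rz=np.array([[cc,-ss,0],[ss,cc,0],[0,0,1]])
    w=np.concatenate([np.c_[.04*np.cos(a),np.full(60,y),.065+.04*np.sin(a)] for y in(-.016,.016)])
    pl=np.array([[x,y,z] for x in(-.056,.056) for y in(-.033,.033) for z in(0,.006)])
    m=np.zeros((480*4,640*4),np.uint8)
    for P in(w,pl):
        hull=cv2.convexHull(project(C,P@Rz.T+[p[0],p[1],0]).astype(np.float32)*4)
        cv2.fillConvexPoly(m,hull.round().astype(int),255)
    return cv2.resize(m,(640,480),interpolation=cv2.INTER_AREA)/255.
from scipy.optimize import minimize
f=minimize(lambda v:np.abs(mask([v[0]/100,v[1]/100,v[2]/10])-O).sum(),[56.5,30.5,3.4],method='Nelder-Mead',options=dict(initial_simplex=[[56.5,30.5,3.4],[57.5,30.5,3.4],[56.5,31.3,3.4],[56.5,30.5,3.9]],xatol=.005,fatol=1))
v=f.x;x=rot(s['tool_rot'])[:,0]
print('caster mm',v[0]*10,v[1]*10,'yaw',np.degrees(v[2]/10),'err',f.fun,'tool',s['tool_pos'],'yaw',np.degrees(np.arctan2(x[1],x[0])))
print(cv2.minAreaRect((toplane(C,[[272,95],[347,95],[345,217],[274,217]],.006)[:,:2]*1000).astype(np.float32)))
# wheel top black centre at z
b=np.argwhere((h[:,:,2]<45)&(xx>280)&(xx<335)&(yy>115)&(yy<215))[:,::-1];print(b.mean(0),toplane(C,[b.mean(0)],.1))
E
python3 cf.py 80 235
```

```text
obs box (272, 95, 75, 123) 8733
caster mm 575.0784478297178 318.2337225735771 yaw 18.013104350441257 err 205.74901960784314 tool [0.53831281 0.30107183 0.18417716] yaw 19.1830343001663
((575.34033203125, 317.80914306640625), (111.35592651367188, 68.4452133178711), 19.1016902923584)
[307.4789367  164.75692724] [[0.58104791 0.32041049 0.1       ]]
```

play_rows:
  linear:
    - [0.02, 0.009, -0.005]
    - [0.017, 0.008, -0.015]
    - [0, 0, -0.035]
    - [0, 0, -0.035]
    - [0, 0, -0.025]
    - [0, 0, -0.015]
    - [0, 0, -0.004]
    - [0, 0, 0]
  turn: [-0.4, 0, 0, 0, 0, 0, 0, 0]

```text
time: 17.38
tool_pos: [0.5758, 0.3187, 0.051]
tool_rot: [-0.0, 0.987, 0.164, 0.001]
contact_force: [0.5, -0.2, -0.1]
gripper_width: 1.0
grasp_force: 0.0
```

```bash
python3 - <<'E'
from h import *
s=state();print(s['tool_pos'],s['contact_force'])
im=grab_frame('wrist');C=cam('wrist',s);save('k2',im)
h=cv2.cvtColor(im,cv2.COLOR_RGB2HSV)
for r in trace('wrist','wheel')[:2]:
    y,x=np.where(r['region']);print(r['p'],x.min(),x.max(),y.min(),y.max())
p=.3263
for z in(.006,.105):print(z,project(C,[[.5752+dx*np.cos(p)-dy*np.sin(p),.318+dx*np.sin(p)+dy*np.cos(p),z] for dx,dy in((.056,.033),(.056,-.033),(0,.016),(0,-.016))]).round().tolist())
g=(h[:,:,1]<60)&(h[:,:,2]>100);ys,xs=np.where(g);k=(xs>180)&(xs<460)&(ys<330);print('grey',xs[k].min(),xs[k].max(),ys[k].min(),ys[k].max())
for row in range(200,440,30):
    v=h[row,180:460,2];q=(v<60).astype(int);e=np.flatnonzero(np.diff(q))+180;print(row,e.tolist())
E
```

```text
[0.57582296 0.31868948 0.05096837] [ 0.4931088  -0.21097053 -0.14370721]
0.73 255 373 157 381
0.006 [[258.0, 159.0], [372.0, 159.0], [289.0, 250.0], [340.0, 250.0]]
0.105 [[216.0, 193.0], [417.0, 193.0], [274.0, 340.0], [359.0, 340.0]]
grey 182 450 158 328
200 []
230 [275, 352]
260 [272, 355]
290 [256, 259, 270, 357]
320 [187, 201, 271, 356, 423, 437]
350 [203, 274, 353, 421, 455]
380 [193, 431]
410 [185, 439]
```

The projection matches to 1-2 px. I'll go down slightly and close on the wheel.

play_rows:
  linear:
    - [0, 0, -0.003]
    - [0, 0, 0]
    - [0, 0, 0]
    - [0, 0, 0]
    - [0, 0, 0]
    - [0, 0, 0]
    - [0, 0, 0]
    - [0, 0, 0]
  turn: [0, 0, 0, 0, 0, 0, 0, 0]
  hand: 0.02

```text
time: 18.48
tool_pos: [0.5755, 0.3183, 0.0474]
tool_rot: [0.0, 0.987, 0.164, 0.0]
contact_force: [1.2, -2.6, 3.0]
gripper_width: 0.366
grasp_force: 60.9
```

```bash
python3 - <<'E'
from h import *
s=state();print(s['tool_pos'],s['contact_force'],s['gripper_width']*85.4,s['grasp_force'])
im=grab_frame('wrist');C=cam('wrist',s);save('k3',im)
h=cv2.cvtColor(im,cv2.COLOR_RGB2HSV)
for row in range(250,440,20):
    v=h[row,180:460,2];q=(v<60).astype(int);e=np.flatnonzero(np.diff(q))+180;print(row,e.tolist())
E
```

```text
[0.57554706 0.31834749 0.0474313 ] [ 1.1855608  -2.5626036   2.96364003] 31.279313096445577 60.89295744895935
250 [271, 354]
270 [269, 355]
290 [268, 356]
310 [243, 252, 267, 358, 372, 382]
330 [232, 246, 262, 362, 378, 392]
350 [219, 254, 260, 364, 371, 406]
370 [269, 274, 351, 355]
390 [261, 262, 266, 358]
410 [257, 367]
430 [196, 204, 281, 343, 420, 428]
```

Gripped at 31 mm, wheel width. Lift and carry.

play_rows:
  linear:
    - [0, 0, 0.01]
    - [0, 0, 0.03]
    - [0, 0, 0.04]
    - [-0.002, -0.015, 0.04]
    - [-0.006, -0.035, 0.005]
    - [-0.006, -0.04, 0]
    - [-0.006, -0.04, 0]
    - [-0.006, -0.04, 0]
  turn: [0, 0, 0, -3, -5, -5, -5, -5]

```text
time: 19.52
tool_pos: [0.5477, 0.1477, 0.1709]
tool_rot: [-0.0, 0.999, -0.038, -0.001]
contact_force: [0.6, 1.1, -3.9]
gripper_width: 0.364
grasp_force: 60.1
```

play_rows:
  linear:
    - [-0.006, -0.035, 0]
    - [-0.005, -0.027, 0]
    - [0, -0.015, 0]
    - [0, -0.005, 0]
    - [0, 0, 0]
    - [0, 0, 0]
  turn: [-5, -4, -1.6, 0, 0, 0]

```text
time: 20.27
tool_pos: [0.5383, 0.0673, 0.172]
tool_rot: [-0.0, 0.992, -0.128, -0.0]
contact_force: [-0.2, -0.4, -4.5]
gripper_width: 0.364
grasp_force: 60.3
```

```bash
cat > hand.py <<'E'
import sys
from h import *
s=state();im=grab_frame('wrist');C=cam('wrist',s);save(sys.argv[1],im)
T=np.array(s['tool_pos']);x=rot(s['tool_rot'])[:,0];y0=np.arctan2(x[1],x[0]);print('tcp',T.round(4),'yaw',np.degrees(y0).round(2),s['grasp_force'],s['time'])
h=cv2.cvtColor(im,cv2.COLOR_RGB2HSV)
g=((h[:,:,1]<70)&(h[:,:,2]>90)).astype(np.uint8)
zb=T[2]-.0474
f=lambda a,dx,dy,z:[T[0]+dx*np.cos(a)-dy*np.sin(a),T[1]+dx*np.sin(a)+dy*np.cos(a),z]
print('pred plate corners',project(C,[f(y0,sx*.056,sy*.033,zb+.006) for sx,sy in((1,1),(1,-1),(-1,1),(-1,-1))]).round().tolist())
print('pred holes',project(C,[f(y0,.042,sy*.02,zb+.006) for sy in(1,-1)]).round().tolist())
for row in range(150,236,12):
    e=np.flatnonzero(np.diff(g[row,200:430].astype(int)))+200;print(row,e.tolist())
for col in(280,300,312,325,345):
    e=np.flatnonzero(np.diff(g[100:260,col].astype(int)))+100;print('col',col,e.tolist())
E
python3 hand.py k4
```

```text
tcp [0.5383 0.0673 0.172 ] yaw -14.7 60.31045317649841 20.275
pred plate corners [[255.0, 158.0], [372.0, 157.0], [263.0, 330.0], [364.0, 330.0]]
pred holes [[279.0, 182.0], [348.0, 182.0]]
150 []
162 [254, 372]
174 [255, 271, 285, 341, 354, 371]
186 [255, 270, 288, 338, 355, 371]
198 [256, 370]
210 [256, 281, 345, 369]
222 [257, 275, 350, 369]
234 [258, 271, 354, 368]
col 280 [156, 171, 191, 210]
col 300 [156, 208]
col 312 [156, 207]
col 325 [156, 208]
col 345 [156, 172, 190, 209]
```

In-hand pose matches prediction within about 0.5 mm. I'll descend guided.

play_rows:
  linear:
    - [0, 0, -0.012]
    - [0, 0, -0.012]
    - [0, 0, -0.012]
    - [0, 0, -0.008]
    - [0, 0, -0.004]
    - [0, 0, 0]
    - [0, 0, 0]
  turn: [0, 0, 0, 0, 0, 0, 0]

```text
time: 21.2
tool_pos: [0.5386, 0.0664, 0.1247]
tool_rot: [-0.0, 0.992, -0.129, 0.001]
contact_force: [-0.6, -0.3, -3.6]
gripper_width: 0.362
grasp_force: 60.3
```

play_rows:
  linear:
    - [0, 0, -0.002]
    - [0, 0, -0.002]
    - [0, 0, -0.002]
    - [0, 0, -0.002]
    - [0, 0, 0]
    - [0, 0, 0]
  turn: [0, 0, 0, 0, 0, 0]

```text
time: 21.95
tool_pos: [0.5382, 0.0665, 0.1161]
tool_rot: [-0.0, 0.992, -0.129, 0.0]
contact_force: [0.3, -0.0, -3.2]
gripper_width: 0.358
grasp_force: 60.3
```

play_rows:
  linear:
    - [0, 0, -0.002]
    - [0, 0, -0.002]
    - [0, 0, -0.002]
    - [0, 0, -0.002]
    - [0, 0, 0]
    - [0, 0, 0]
  turn: [0, 0, 0, 0, 0, 0]

```text
time: 22.7
tool_pos: [0.5383, 0.0665, 0.1081]
tool_rot: [-0.0, 0.992, -0.129, 0.0]
contact_force: [-0.3, 0.6, -3.6]
gripper_width: 0.358
grasp_force: 60.3
```

play_rows:
  linear:
    - [0, 0, -0.002]
    - [0, 0, -0.002]
    - [0, 0, 0]
    - [0, 0, 0]
  turn: [0, 0, 0, 0]

```text
time: 23.2
tool_pos: [0.5382, 0.0665, 0.1041]
tool_rot: [-0.0, 0.992, -0.129, -0.0]
contact_force: [0.3, 0.8, -3.9]
gripper_width: 0.357
grasp_force: 60.3
```

play_rows:
  linear:
    - [0, 0, -0.001]
    - [0, 0, -0.001]
    - [0, 0, -0.001]
    - [0, 0, 0]
    - [0, 0, 0]
  turn: [0, 0, 0, 0, 0]

```text
time: 23.82
tool_pos: [0.5383, 0.0665, 0.1014]
tool_rot: [0.0, 0.992, -0.129, 0.0]
contact_force: [-2.3, -0.1, -1.3]
gripper_width: 0.363
grasp_force: 60.5
```

play_rows:
  linear:
    - [0, 0, -0.001]
    - [0, 0, 0]
    - [0, 0, 0]
  turn: [0, 0, 0]

```text
time: 24.2
tool_pos: [0.5384, 0.0664, 0.1014]
tool_rot: [0.0, 0.992, -0.129, 0.0]
contact_force: [-4.4, -1.5, 5.2]
gripper_width: 0.358
grasp_force: 61.3
```

Seated at the expected height. Release and retreat.

play_rows:
  linear:
    - [0, 0, 0.001]
    - [0, 0, 0]
    - [0, 0, 0]
    - [0, 0, 0]
    - [0, 0, 0]
    - [0, 0, 0.01]
    - [0, 0, 0.03]
    - [0, 0, 0.05]
  turn: [0, 0, 0, 0, 0, 0, 0, 0]
  hand: 0.0854

```text
time: 25.2
tool_pos: [0.5368, 0.0665, 0.1905]
tool_rot: [0.0, 0.992, -0.129, -0.002]
contact_force: [1.3, -0.3, 0.1]
gripper_width: 0.999
grasp_force: 0.0
```

play_rows:
  linear:
    - [-0.02, 0, 0.03]
    - [-0.04, 0, 0.01]
    - [-0.04, 0, 0]
    - [-0.03, 0, 0]
    - [-0.01, 0, 0]
    - [0, 0, 0]
    - [0, 0, 0]
  turn: [0, 0, 0, 0, 0, 0, 0]

```text
time: 26.08
tool_pos: [0.3989, 0.0664, 0.2313]
tool_rot: [-0.0, 0.992, -0.129, 0.0]
contact_force: [-1.3, 0.2, -0.2]
gripper_width: 0.997
grasp_force: 0.0
```

```bash
python3 - <<'E'
from h import *
s=state();im=grab_frame('wrist');C=cam('wrist',s);save('f1',im);print(s['tool_pos'],s['gripper_width'],s['contact_force'])
h=cv2.cvtColor(im,cv2.COLOR_RGB2HSV);g=((h[:,:,1]<70)&(h[:,:,2]>90)).astype(np.uint8)
p=np.radians(-14.76);Rz=np.array([[np.cos(p),-np.sin(p),0],[np.sin(p),np.cos(p),0],[0,0,1]])
P=lambda L:project(C,np.array(L)@Rz.T+[.5385,.067,0]).round().tolist()
print('plate corners pred',P([[sx*.056,sy*.033,.06] for sx in(1,-1) for sy in(1,-1)]))
print('stud tops pred',P([[sx*.042,sy*.02,.07] for sx in(1,-1) for sy in(1,-1)]))
print('wheel top pred',P([[0,.016,.159],[0,-.016,.159]]))
k=g.copy();c=[c for c in cv2.findContours(k,0,1)[0] if cv2.contourArea(c)>150]
for a in c: print('grey',cv2.boundingRect(a),cv2.contourArea(a))
b=cv2.inRange(h,(16,120,110),(32,255,255));n,l,st,ce=cv2.connectedComponentsWithStats(b)
for j in range(1,n):
    if 20<st[j,4]<900 and 200<ce[j][0]<430: print('brass',st[j].tolist(),ce[j].round())
for r in trace('wrist','caster')[:3]:
    y,x=np.where(r['region']);print(r['p'],x.min(),x.max(),y.min(),y.max())
E
```

```text
[0.39889301 0.0664259  0.23130942] 0.9974520947009671 [-1.32889353  0.20979831 -0.16376325]
plate corners pred [[227.0, -26.0], [309.0, -27.0], [234.0, 115.0], [309.0, 115.0]]
stud tops pred [[242.0, -12.0], [292.0, -12.0], [246.0, 98.0], [294.0, 98.0]]
wheel top pred [[225.0, 19.0], [279.0, 18.0]]
grey (233, 0, 78, 117) 2996.5
brass [243, 95, 8, 8, 51] [247.  98.]
brass [290, 95, 9, 8, 55] [294.  98.]
0.74 221 311 0 116
```

Plate edge and stud tips match the seated model within 2 px. Handing in.

```bash
python3 -c "
from plant import *
print(job_done())"
```

```text
the job is handed in; nothing more can be done
None
```

The riser and then the caster were guided down over the four studs until both sat flush. Both were released, the arm was backed off, and the job was handed in at about 26 s of the 72 s limit; no verdict came back.

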